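# Seat a lift roller in a sprung V-rest and hold it down

### The arm

A 6-joint arm with a two-finger parallel gripper is mounted at the origin on the work surface. World frame = base frame: x ahead of the robot, y to its left, z up, the work surface at z = 0. Lengths are in m, angles in rad, forces in N, time in s.
With the tool pointing down it reaches from about 0.25 to 0.775 m from the base axis. Payload 4 kg.
Tool frame: the origin (TCP) lies where the fingers leave the gripper's body, on its centre line; the fingertips stand 97 mm ahead of it and the grasp point (between the pads) lies 78 mm ahead of it; z points along the fingers, x is the direction in which the jaws open and shut, and the axes are right-handed (so a half turn about z gives the same grasp; the last joint's range is limited). The gripper opens to 94 mm and grips with 3 to 60 N. Pads are 16 mm wide; open, the fingers measure 119 mm over their backs; the gripper's body (75 mm by 177 mm) begins 78 mm behind the grasp point.
Start: joints at [1.11, 0.087, 1.371, -0, 1.684, -0.103], TCP at [0.193, 0.515, 0.303] pointing down, gripper open.
Joint ranges: [-3.1, 3.1], [-0.76, 2.03], [0.27, 2.55], [-1.08, 4.22], [0.17, 2.65], [-2.57, 2.57]. Speed limits (rad/s): [2.79, 2.79, 3.14, 3.14, 3.14, 3.14].

### API

Orientations are given as [roll, pitch, yaw] about the fixed x, y, z axes, in that order (R = Rz(yaw) Ry(pitch) Rx(roll)).
In Python, from bench import * gives the robot as it stands.
- The arm moves only by the tool jog_arm, never from a script. Its argument "moves" is a list of rows, each a list of 7 numbers: the turn, a rotation vector about the world's x, y, z in rad, then the shift along the world's x, y, z in mm, then the finger opening in mm, from 0 to 94. In form: [[rx, ry, rz, tx, ty, tz, fingers], ...]. A call has 1 to 12 rows; each row shifts and turns the commanded pose from where the row before left it; what a row does not reach is not made up. A row lasts 1/8 s, in which the tool goes at most 62.5 mm and 10.7 degrees, less where a joint would pass 70% of its speed; a pose out of reach is approached as far as the arm can. A call is refused whole if a number of a shift passes 62.5 or a number of a turn 0.188, either way. A call with a gripper value outside its range is refused whole. The fingers move at their own pace and stop on an object; the grip force is fixed at half the most. Time passes only in rows, so rows that do not move let the fingers close. It gives the time, the measured TCP pose, the force and the opening at its end, in the units of the state.
- get_obs(): the state, without advancing time (a new reading comes with each control period).
- snapshot(name): name is "side" or "top"; returns the picture (400x640x3 uint8, red, green, blue); there is no depth.
- get_calibration(name): a dict with "camera_matrix" (3x3 intrinsics, pixels), "R" (3x3) and "t" (3): a world point X has camera coordinates R X + t. Camera axes: x right, y down, z forward; pixel columns grow to the right and rows downward; lengths in m; the calibration is good to about 2 mm. A picture is of the moment at which its call begins. get_calibration takes no time and is no camera call.
- close_job(): hands the job in, once; it reports no verdict.
Trained networks look in the newest picture that a camera, given by its name, has taken for a name from the list of things; names that differ only in an ending like _2 or _b are one class to them, and where a whole thing is asked for, a point or a joint stands for the part that bears it (a point fixed in the world has none). Each returns a list of dicts, best first, with "conf" (0 to 1); they miss things now and then, are a little off and sometimes report something else, mostly with a low value. They report only what shows in the picture. A call takes as long as a camera call. They do not tell look-alikes from the thing itself.
- look_for(label, camera): "bbox" ([left, top, right, bottom] in pixels, round what is visible of it).
The state is a dict: "time": time; "joint_positions": joint angles; "qvel": joint speeds; "joint_torque": joint torques, N m; "tool_pos": TCP position; "ee_rot": TCP orientation; "wrist_force": force on the tool from outside, world axes, zero at the start; "wrist_torque": the same for the moment, N m; "width": finger opening in m.
Only numpy, scipy, OpenCV 4.12 (cv2) and the standard library are available. Lean on these libraries where they do the work, as an engineer would, in place of code of your own. Each camera call takes 0.05 s, during which the arm holds its last target.

### The job

Free the sprung V-rest: lift out the round-ended rubber buffer lying in it and lower it gently onto the floor of the deep crate, without dropping it in. Then take the flat-ended steel roller from its wooden tray, seat it lengthwise and centred in the V-rest, and press it down so that it bears on both sides of the V and the springs give by about a centimetre, never as far as their stop. Finish while still holding it pressed down like that, and leave the jar and the tape where they are.

Things in the scene. Friction and masses are not known exactly. Their poses are not given: they have to be found in the camera images.
- rest: Sprung V-rest, fixed to the bench: dark steel base 180 x 110 x 12 mm, four corner posts with springs, and on them a sinking aluminium platform 164 x 90 mm (top 42 mm above the bench) with two V saddles in line. Origin: centre of the base's underside. x axis: along the V groove; z up. Each saddle is 30 mm long, centred 51 mm either side of the middle: a 72 mm gap between them is free for fingers.
- saddles (a joint): How far the platform with its two saddles has sunk, in m: 0 = up (start), 0.018 = on its stop. Springs: 1200 N/m with a preload of about 6 N, so the roller's weight alone does not sink it; about 14 N of push on the seated roller sinks it 10 mm.
- v_axis (a point): Middle of the V-rest, moving down with the saddles: the point where the middle of the roller's axis lies when the roller is seated and centred; 80.3 mm above the bench when the springs are up. x along the groove, z up.
- jaw_left: The two sloping faces of the V on the groove's +y side (one on each saddle). The 90-degree V opens upward; springs up, its bottom line is 52 mm and its upper edges (18 mm either side) are 70 mm above the bench; the saddles are 48 mm wide in all. Origin at the same point as v_axis.
- jaw_right: The two sloping faces of the V on the groove's -y side. Origin at the same point as v_axis. A roller gripped a little off the groove's middle loads one side only and pushes the gripper sideways; with both sides bearing alike there is no sideways push.
- buffer: Dark rubber buffer, a rod with hemispherical ends, 44 mm diameter, 150 mm long in all, about 0.18 kg. At the start it lies in the V-rest along the groove, its axis 83 mm above the bench. Origin: its middle, on its axis; its x axis runs along its length.
- crate: Grey open-topped crate fixed to the bench, 260 (x) x 240 (y) x 100 mm high outside, walls and floor 5 mm. Origin: centre of its underside, on the bench. It stands to the left or to the right of the V-rest.
- tray: Low wooden tray fixed to the bench on the other side of the V-rest, 190 (x) x 100 (y) mm, board 10 mm thick with two strips 4 mm wide and 5 mm high along x, 17 mm either side of the middle, that keep the roller from rolling. Origin: centre of its underside.
- roller: Plain steel roller with flat ends, 40 mm diameter, 160 mm long, about 0.4 kg. At the start it lies in the tray along the tray's x axis, its axis 30 mm above the bench. Origin: its middle, on its axis; its x axis runs along its length.
- jar: Bystander: upright jar, 60 mm diameter, 90 mm high, beyond the V-rest. Origin: centre of its underside.
- tape: Bystander: roll of brown tape lying flat, 90 mm diameter, 45 mm high, beyond the V-rest. Origin: centre of its underside.
Mind the look-alikes: they are no part of the job. Of the things that look like the buffer, the smaller one is meant.

How it is judged:
On the way, in this order (a step that is already met when the one before it is completed fails the run):
1. the buffer lies on the crate's floor, let go and at rest (x of buffer in the frame of crate between -0.115 and 0.115 m and y of buffer in the frame of crate between -0.105 and 0.105 m and z of buffer in the frame of crate below 0.036 m and contact force between buffer and crate above 0.3 N and contact force between buffer and the fingers below 0.1 N and linear speed of buffer below 0.05 m/s), for 0.2 s.
2. the roller lies in the V-rest, centred, in line with the groove and touching both sides (x of roller in the frame of v_axis between -0.015 and 0.015 m and y of roller in the frame of v_axis between -0.003 and 0.003 m and z of roller in the frame of v_axis between -0.003 and 0.003 m and angle between the x axis of roller and the x axis of v_axis, either way round below 0.05 rad and contact force between roller and jaw_left above 0.7 N and contact force between roller and jaw_right above 0.7 N), for 0.2 s.
At the end, for the whole second after the job is handed in: Roller seated and held by the fingers (over 3 N): within 15 mm of centre along the groove, 3 mm across and in height, 0.05 rad in line; over 4 N on each side of the V; platform sunk 5 to 15 mm; roller still. The buffer rests, let go, on the crate floor (all of step 1 and x of roller in the frame of v_axis between -0.015 and 0.015 m and y of roller in the frame of v_axis between -0.003 and 0.003 m and z of roller in the frame of v_axis between -0.003 and 0.003 m and angle between the x axis of roller and the x axis of v_axis, either way round below 0.05 rad and contact force between roller and jaw_left above 4 N and contact force between roller and jaw_right above 4 N and value of joint saddles between 0.005 and 0.015 m and contact force between the fingers and roller above 3 N and linear speed of roller below 0.02 m/s); the arm keeps its last pose, push and grip.
It fails at once if the buffer is dropped or thrown into the crate (faster than 0.7 m/s inside it) (x of buffer in the frame of crate between -0.13 and 0.13 m and y of buffer in the frame of crate between -0.12 and 0.12 m and z of buffer in the frame of crate below 0.1 m and linear speed of buffer above 0.7 m/s).
It fails at once if the buffer is rammed against the crate (over 80 N) (contact force between buffer and crate above 80 N).
It fails at once if the V-rest is driven down to its stop (value of joint saddles above 0.0172 m).
It fails at once if the jar or the tape is disturbed (moved over 30 mm) (distance of any of jar, tape from where it was at the start of the episode above 0.03 m).
It also fails if it takes over 69 s, if anything falls off the work surface, if the arm or the gripper's body presses on something with over 40 N, if the wrist force passes 120 N, or if a joint passes its speed limit or range.

## Working session

There is one attempt and no reset: what is moved stays moved. The work goes in short steps, Python scripts to look and compute and a tool call to move; the robot and the scene stay as the last step left them, time stands still between calls to the robot, and variables do not carry over. Pictures are saved under pics/ and viewed, and the job is handed in when it is done.

Besides the shell and the picture viewer there is one more tool, called after "Request:" by a JSON object that holds its "api" and its "payload", one argument or row to a line. jog_arm: Moves the arm, as the interface text tells. Its arguments: {"type":"object","properties":{"moves":{"type":"array","items":{"type":"array","items":{"type":"number"}}}},"required":["moves"]}

```bash
mkdir -p pics; ls
python3 - <<'E'
from bench import *
import cv2
for n in ["top","side"]:
    im=snapshot(n); cv2.imwrite(f"pics/{n}0.png",im[:,:,::-1])
    c=get_calibration(n); print(n,c)
    for l in ["rest","buffer","crate","tray","roller","jar","tape"]:
        print(l,[(d['bbox'],round(d['conf'],2)) for d in look_for(l,n)][:4])
print(get_obs())
E
```

```text
pics
top {'camera_matrix': array([[473.18977348,   0.        , 319.82014696],
       [  0.        , 473.18977348, 198.5344565 ],
       [  0.        ,   0.        ,   1.        ]]), 'R': array([[ 0.02447152, -0.9996781 ,  0.00669624],
       [-0.99331667, -0.02507047, -0.11266525],
       [ 0.11279686, -0.0038944 , -0.99361044]]), 't': array([-0.02508724,  0.51332338,  1.38734647])}
rest [([278.2, 177.9, 331.7, 245.7], 0.84)]
buffer [([286.5, 190.3, 316.4, 237.2], 0.83), ([172.5, 279.3, 241.3, 307.6], 0.73)]
crate [([172.9, 149.0, 265.4, 241.8], 0.79), ([282.1, 181.3, 326.0, 240.3], 0.73)]
tray [([392.8, 173.0, 431.2, 239.8], 0.6)]
roller [([402.5, 178.1, 421.7, 233.0], 0.94)]
jar [([327.8, 117.4, 347.1, 143.2], 0.68)]
tape [([286.7, 111.5, 313.2, 144.7], 0.56)]
side {'camera_matrix': array([[387.97183388,   0.        , 316.51761868],
       [  0.        , 387.97183388, 200.05640327],
       [  0.        ,   0.        ,   1.        ]]), 'R': array([[ 0.97980924, -0.19921737, -0.0169203 ],
       [-0.12397819, -0.5389999 , -0.83313175],
       [ 0.15685428,  0.81840793, -0.55281569]])
[... 301 characters left out ...]
, 190.4, 402.1, 212.2], 0.6)]
{'time': 0.8, 'joint_positions': array([ 1.10989451e+00,  8.72074542e-02,  1.37065179e+00, -2.20989689e-05,
        1.68360064e+00, -1.03083600e-01]), 'qvel': array([ 0.00095907, -0.00229571,  0.00041097,  0.00150968, -0.00026077,
        0.00021503]), 'joint_torque': array([-1.65413394e-04, -3.39989805e+01, -3.02579248e+01,  7.16351531e-02,
        2.36234214e-02,  2.02271326e-05]), 'tool_pos': array([0.19263921, 0.51518606, 0.30272629]), 'ee_rot': array([ 3.14155715e+00, -1.29809836e-04,  1.21297563e+00]), 'wrist_force': array([-0.31323753,  0.16564854, -0.09033631]), 'wrist_torque': array([ 0.05706833, -0.03701321, -0.02218514]), 'width': 0.09394144241744246}
```

View pics/top0.png

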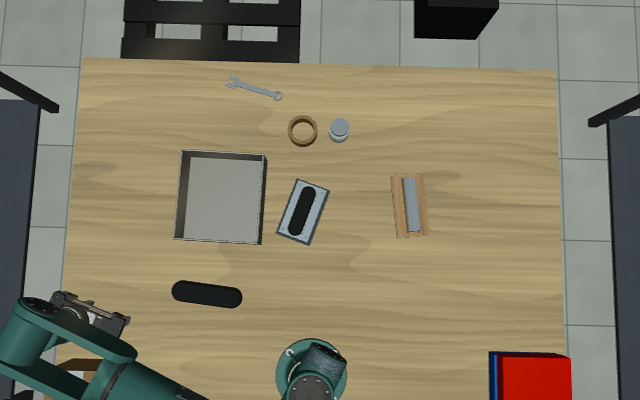

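View pics/side0.png

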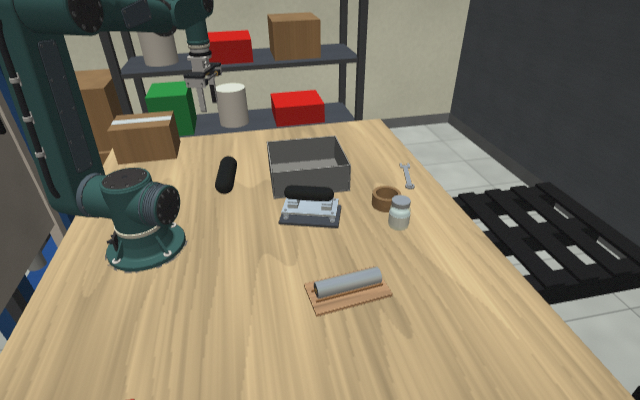

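Run:
```python
import cv2
a=cv2.imread("pics/top0.png")
cv2.imwrite("pics/top0c.png",cv2.resize(a[100:320,160:440],None,fx=2.7,fy=2.7,interpolation=cv2.INTER_CUBIC))
a=cv2.imread("pics/side0.png")
cv2.imwrite("pics/side0c.png",cv2.resize(a[120:310,190:430],None,fx=3,fy=3,interpolation=cv2.INTER_CUBIC))
```

```text
(no output)
```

View pics/top0c.png

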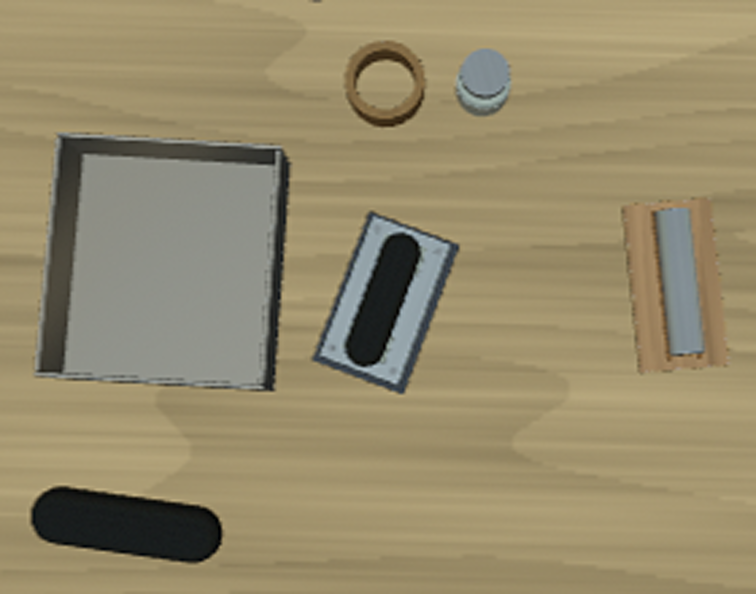

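View pics/side0c.png

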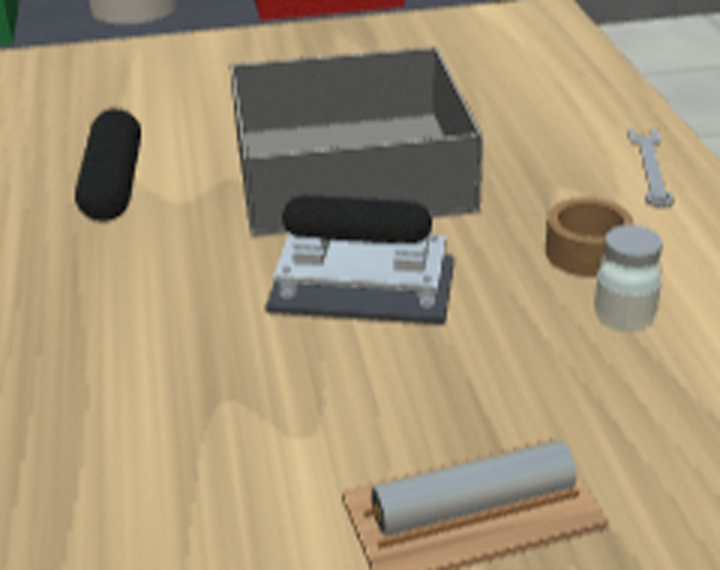

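Candidates for the buffer in the top picture are the dark rod in the V-rest at (301,211) and a larger dark rod on the bench at (207,294). The smaller one, in the rest, is meant. The crop confirms this: it lies on the saddles and is clearly shorter. Next I'll fit poses.

```bash
cat > h.py <<'E'
import numpy as np, cv2
from scipy.optimize import minimize
S=4
def proj(c,P):
    q=P@c["R"].T+c["t"]; q=q@c["camera_matrix"].T; return q[:,:2]/q[:,2:]
def hullmask(pts,box):
    l,t,r,b=box
    p=((pts-[l,t]+0.5)*S*16).astype(np.int32)
    m=np.zeros(((b-t)*S,(r-l)*S),np.uint8)
    cv2.fillConvexPoly(m,cv2.convexHull(p.astype(np.int32)),255,cv2.LINE_AA,4)
    return cv2.resize(m,(r-l,b-t),interpolation=cv2.INTER_AREA)/255.
def place(P,x,y,yaw):
    c,s=np.cos(yaw),np.sin(yaw); R=np.array([[c,-s,0],[s,c,0],[0,0,1]])
    return P@R.T+[x,y,0]
def capsule(L,r,z):
    u=np.random.RandomState(0).randn(600,3);u/=np.linalg.norm(u,axis=1)[:,None];u*=r
    a=u.copy();a[:,0]=np.abs(a[:,0])+L/2-r; b=u.copy(); b[:,0]=-np.abs(b[:,0])-L/2+r
    return np.vstack([a,b])+[0,0,z]
def cyl(L,r,z):
    t=np.linspace(0,2*np.pi,90); 
    return np.vstack([np.c_[0*t+s*L/2,r*np.cos(t),r*np.sin(t)+z] for s in(-1,1)])
def box(a,b,z0,z1): return np.array([[i*a/2,j*b/2,z] for i in(-1,1) for j in(-1,1) for z in(z0,z1)])
def fit(P,views,x0):
    """views: list of (calib, mask01, box)"""
    def cost(v):
        return sum(np.sum(np.abs(hullmask(proj(c,place(P,*v)),bx)-m))/m.sum() for c,m,bx in views)
    best=None
    for k in range(3):
        x0=x0 if best is None else best.x
        s=np.array([[0,0,0],[.02,0,0],[0,.02,0],[0,0,.2]])/(1 if k==0 else 3)
        best=minimize(cost,x0,method="Nelder-Mead",options=dict(initial_simplex=np.array(x0)+s,xatol=1e-5,fatol=1e-5,maxiter=400))
    return best.x,best.fun
def backproj(c,uv,z):
    d=np.linalg.inv(c["camera_matrix"])@[uv[0],uv[1],1]; d=c["R"].T@d; o=-c["R"].T@c["t"]
    return o+d*(z-o[2])/d[2]
E
cat > f.py <<'E'
from bench import *
from h import *
ct,cs=get_calibration("top"),get_calibration("side")
T=cv2.imread("pics/top0.png");Sd=cv2.imread("pics/side0.png")
def mk(im,bx,f):
    l,t,r,b=bx; c=im[t:b,l:r].astype(int); return f(c).astype(float)
dark=lambda c:c.max(2)<45
grey=lambda c:(c.max(2)-c.min(2)<45)&(c[:,:,0]>c[:,:,2]-8)   # not wood
def show(n,m): 
    print(n,m.sum()); cv2.imwrite(f"pics/m_{n}.png",cv2.resize(m*255,None,fx=4,fy=4,interpolation=0))
for n,P,bt,bs,f,uv,z,yaw in [
 ("buffer",capsule(.15,.022,.083),(280,182,322,242),(276,178,340,206),dark,(301,213),.083,0.3),
 ("roller",cyl(.16,.02,.03),(398,170,426,240),(308,262,390,304),grey,(412,205),.03,0.0),
]:
    mt=mk(T,bt,f);ms=mk(Sd,bs,f);show(n+"_t",mt);show(n+"_s",ms)
    p=backproj(ct,uv,z); x0=[p[0],p[1],yaw]
    for lab,v in (("top",[(ct,mt,bt)]),("side",[(cs,ms,bs)]),("both",[(ct,mt,bt),(cs,ms,bs)])):
        for y in ((yaw,-yaw) if lab=="top" and yaw else (x0[2],)):
            r=fit(P,v,[x0[0],x0[1],y]); print(n,lab,r[0].round(4),round(r[1],3))
bt=(270,170,338,252); m=mk(T,bt,lambda c:(c[:,:,0]>c[:,:,2]-12)|dark(c)); show("rest_t",m)
p=backproj(ct,(303,212),.0)
P=np.vstack([box(.18,.11,0,.012),box(.164,.09,.034,.042)])
for y in(.35,-.35): print("rest",fit(P,[(ct,m,bt)],[p[0],p[1],y]))
bt=(165,140,275,250); m=mk(T,bt,grey); show("crate_t",m)
p=backproj(ct,(220,196),0.05)
for y in(.05,-.05): print("crate",fit(box(.26,.24,0,.1),[(ct,m,bt)],[p[0],p[1],y]))
E
python3 f.py
python3 - <<'E'
import cv2,numpy as np
ims=[cv2.imread(f"pics/m_{n}.png") for n in("buffer_t","buffer_s","roller_t","roller_s","rest_t","crate_t")]
o=np.full((600,800,3),90,np.uint8);x=y=0;h=0
for i in ims:
    i=cv2.resize(i,None,fx=.6,fy=.6)
    if x+i.shape[1]>800:x=0;y+=h+4;h=0
    o[y:y+i.shape[0],x:x+i.shape[1]]=i[:600-y];x+=i.shape[1]+6;h=max(h,i.shape[0])
cv2.imwrite("pics/masks.png",o)
E
```

```text
buffer_t 685.0
buffer_s 602.0
buffer top [ 0.4722  0.0392 -0.3294] 0.124
buffer top [ 0.4721  0.0398 -0.3309] 0.123
buffer side [ 0.4716  0.0416 -0.359 ] 0.169
buffer both [ 0.472   0.0397 -0.3487] 0.295
roller_t 640.0
roller_s 994.0
roller top [ 0.5048 -0.2868  0.1127] 0.188
roller side [ 0.5061 -0.2856  0.1218] 0.203
roller both [ 0.505  -0.2856  0.1246] 0.393
rest_t 2095.0
rest (array([ 0.47567773,  0.03906202, -0.33238812]), np.float64(0.0517721933642192))
rest (array([ 0.47597028,  0.03920494, -0.33609025]), np.float64(0.05193130235387711))
crate_t 5528.0
crate (array([ 0.50703119,  0.27477942, -0.03601129]), np.float64(0.4720417979058482))
crate (array([ 0.50688869,  0.27498185, -0.04093088]), np.float64(0.47210564399421134))[ WARN:0@0.348] global loadsave.cpp:1063 imwrite_ Unsupported depth image for selected encoder is fallbacked to CV_8U.
```

View pics/masks.png

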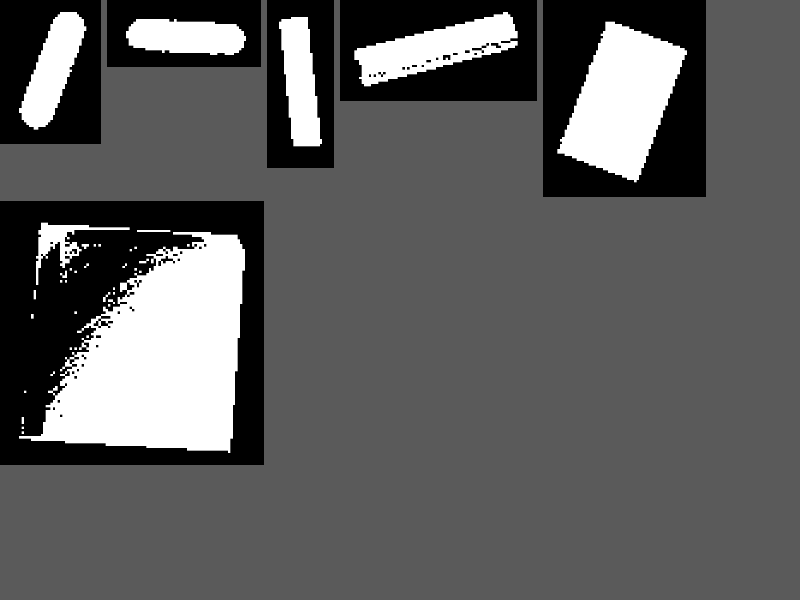

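Fits: the buffer is at (0.472, 0.040), yaw -0.335. The rest is at (0.476, 0.039), yaw -0.333. The roller is at (0.505, -0.286), yaw about 0.117. The crate is at about (0.507, 0.275). Moving above the buffer.

Request:
{"api": "jog_arm", "payload": {
  "moves": [
    [0, 0, 0.025, 23.3, -39.6, 0, 94],
    [0, 0, 0, 23.3, -39.6, 0, 94],
    [0, 0, 0, 23.3, -39.6, 0, 94],
    [0, 0, 0, 23.3, -39.6, 0, 94],
    [0, 0, 0, 23.3, -39.6, 0, 94],
    [0, 0, 0, 23.3, -39.6, 0, 94],
    [0, 0, 0, 23.3, -39.6, 0, 94],
    [0, 0, 0, 23.3, -39.6, 0, 94],
    [0, 0, 0, 23.3, -39.6, 0, 94],
    [0, 0, 0, 23.3, -39.6, 0, 94],
    [0, 0, 0, 23.3, -39.6, 0, 94],
    [0, 0, 0, 23.3, -39.6, 0, 94]
  ]
}}

```text
time: 2.3
tool_pos: [0.4728, 0.0386, 0.3029]
ee_rot: [3.141, -0.001, 1.238]
wrist_force: [0.1, 0.7, -0.1]
width: 0.0938
```

Request:
{"api": "jog_arm", "payload": {
  "moves": [
    [0, 0, 0, 1, 0.5, -30, 94],
    [0, 0, 0, 0, 0, -40, 94],
    [0, 0, 0, 0, 0, -38, 94],
    [0, 0, 0, 0, 0, -20, 94],
    [0, 0, 0, 0, 0, -10, 94],
    [0, 0, 0, 0, 0, 0, 94]
  ]
}}

```text
time: 3.05
tool_pos: [0.4731, 0.0405, 0.1645]
ee_rot: [-3.141, 0.0, 1.238]
wrist_force: [-0.3, -0.6, -0.1]
width: 0.0936
```

Run:
```python
from bench import *
import cv2
o=get_obs();print(o["tool_pos"],o["wrist_force"])
ims=[cv2.resize(snapshot(n)[a:b,c:d,::-1],None,fx=4,fy=4,interpolation=2) for n,a,b,c,d in(("top",160,260,260,350),("side",150,250,260,360))]
cv2.imwrite("pics/g1.png",cv2.hconcat(ims))
```

```text
[0.47312666 0.04049466 0.16452552] [-0.34850786 -0.64033021 -0.08355057]
```

View pics/g1.png

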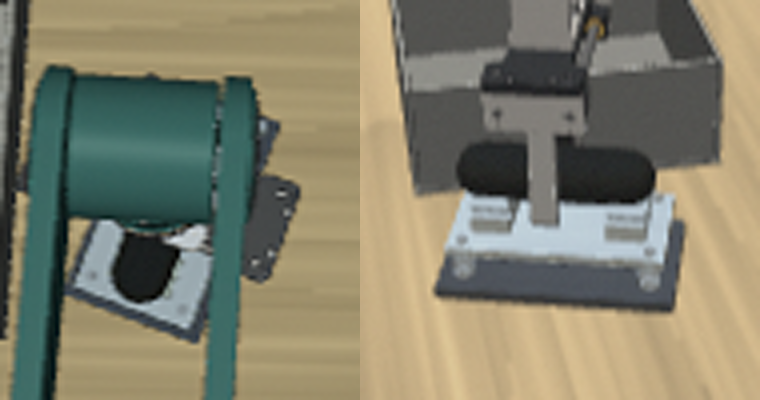

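The finger sits in the gap between the saddles, near the rod's middle (side crop, pixel 543,185). Closing.

Request:
{"api": "jog_arm", "payload": {
  "moves": [
    [0, 0, 0, 0, 0, 0, 60],
    [0, 0, 0, 0, 0, 0, 50],
    [0, 0, 0, 0, 0, 0, 46],
    [0, 0, 0, 0, 0, 0, 30],
    [0, 0, 0, 0, 0, 0, 20],
    [0, 0, 0, 0, 0, 0, 20],
    [0, 0, 0, 0, 0, 0, 20],
    [0, 0, 0, 0, 0, 0, 20]
  ]
}}

```text
time: 4.15
tool_pos: [0.4729, 0.0395, 0.1647]
ee_rot: [-3.141, 0.003, 1.238]
wrist_force: [-1.9, -5.3, 1.2]
width: 0.0433
```

Request:
{"api": "jog_arm", "payload": {
  "moves": [
    [0, 0, 0, 0, 0, 8, 20],
    [0, 0, 0, 0, 0, 15, 20],
    [0, 0, 0, 0, 0, 25, 20],
    [0, 0, 0, 0, 0, 30, 20],
    [0, 0, 0, 0, 0, 30, 20],
    [0, 0, 0, 3, 20, 12, 20],
    [0, 0, 0, 5, 35, 0, 20],
    [0, 0, 0, 6, 45, 0, 20],
    [0, 0, 0, 6, 45, 0, 20],
    [0, 0, 0, 6, 40, 0, 20],
    [0, 0, 0, 5, 30, 0, 20],
    [0, 0, 0, 3, 20, 0, 20]
  ]
}}

```text
time: 5.65
tool_pos: [0.5072, 0.2773, 0.2854]
ee_rot: [3.141, -0.001, 1.24]
wrist_force: [-0.4, -0.3, -1.2]
width: 0.0436
```

Run:
```python
from bench import *
import cv2
o=get_obs();print(o["tool_pos"],o["wrist_force"],o["width"])
ims=[cv2.resize(snapshot(n)[a:b,c:d,::-1],None,fx=3,fy=3,interpolation=2) for n,a,b,c,d in(("top",130,270,160,290),("side",70,210,240,370))]
cv2.imwrite("pics/g2.png",cv2.hconcat(ims))
```

```text
[0.50720422 0.27728713 0.28541437] [-0.39365292 -0.25652733 -1.23622959] 0.043607953157024114
```

View pics/g2.png

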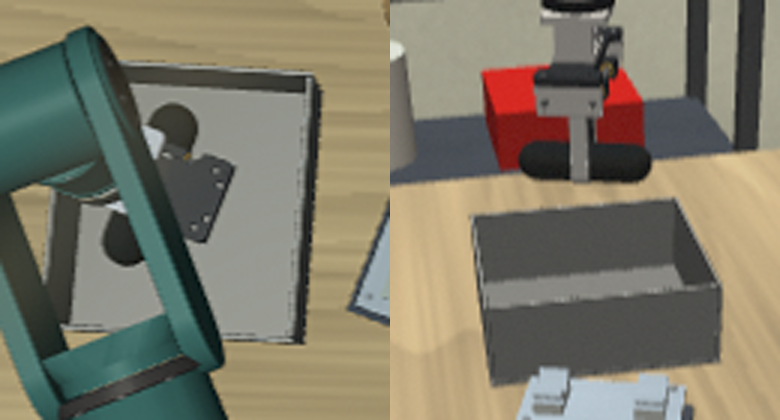

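The buffer is held level over the middle of the crate. Lowering.

Request:
{"api": "jog_arm", "payload": {
  "moves": [
    [0, 0, 0, 0, -2, -15, 20],
    [0, 0, 0, 0, 0, -25, 20],
    [0, 0, 0, 0, 0, -30, 20],
    [0, 0, 0, 0, 0, -30, 20],
    [0, 0, 0, 0, 0, -28, 20],
    [0, 0, 0, 0, 0, -20, 20],
    [0, 0, 0, 0, 0, -12, 20],
    [0, 0, 0, 0, 0, -8, 20],
    [0, 0, 0, 0, 0, -4, 20],
    [0, 0, 0, 0, 0, 0, 20]
  ]
}}

```text
time: 7.0
tool_pos: [0.5074, 0.2735, 0.113]
ee_rot: [3.141, -0.0, 1.238]
wrist_force: [-0.4, -0.7, -1.2]
width: 0.0434
```

Request:
{"api": "jog_arm", "payload": {
  "moves": [
    [0, 0, 0, 0, 0, -1.5, 20],
    [0, 0, 0, 0, 0, -1, 20],
    [0, 0, 0, 0, 0, -1, 20],
    [0, 0, 0, 0, 0, 0, 20]
  ]
}}

```text
time: 7.5
tool_pos: [0.5072, 0.2735, 0.1091]
ee_rot: [-3.141, -0.0, 1.238]
wrist_force: [-0.6, -0.1, -2.0]
width: 0.0434
```

Request:
{"api": "jog_arm", "payload": {
  "moves": [
    [0, 0, 0, 0, 0, -1, 20],
    [0, 0, 0, 0, 0, -1, 20],
    [0, 0, 0, 0, 0, 0, 20]
  ]
}}

```text
time: 7.88
tool_pos: [0.5073, 0.2735, 0.1086]
ee_rot: [3.141, -0.0, 1.238]
wrist_force: [-1.8, -1.0, 5.6]
width: 0.0432
```

Floor contact at +5.6 N. Opening the fingers.

Request:
{"api": "jog_arm", "payload": {
  "moves": [
    [0, 0, 0, 0, 0, 0, 48],
    [0, 0, 0, 0, 0, 0, 60],
    [0, 0, 0, 0, 0, 0, 80],
    [0, 0, 0, 0, 0, 0, 80],
    [0, 0, 0, 0, 0, 0, 80],
    [0, 0, 0, 0, 0, 20, 80],
    [0, 0, 0, 0, 0, 40, 80],
    [0, 0, 0, 0, 0, 60, 80],
    [0, 0, 0, 0, 0, 60, 80],
    [0, 0, 0, 0, 0, 0, 80]
  ]
}}

```text
time: 9.12
tool_pos: [0.5091, 0.2743, 0.2946]
ee_rot: [3.131, -0.009, 1.238]
wrist_force: [-0.7, 0.9, 1.0]
width: 0.08
```

Run:
```python
from bench import *
import cv2
o=get_obs();print(o["tool_pos"],o["wrist_force"],o["width"])
ims=[cv2.resize(snapshot(n)[a:b,c:d,::-1],None,fx=3,fy=3,interpolation=2) for n,a,b,c,d in(("top",130,270,160,290),("side",70,210,240,370))]
cv2.imwrite("pics/g3.png",cv2.hconcat(ims))
```

```text
[0.50907147 0.27429067 0.29464703] [-0.74379853  0.8617641   0.96795371] 0.07999876492056882
```

View pics/g3.png

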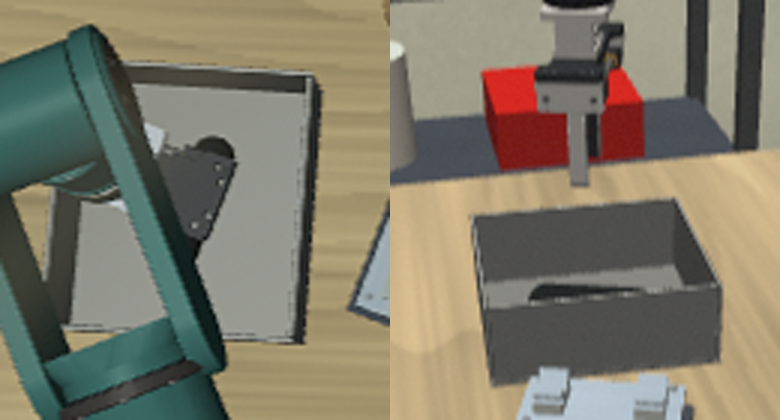

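The buffer lies on the crate floor, and the gripper is clear. Going over to the roller.

Request:
{"api": "jog_arm", "payload": {
  "moves": [
    [0, 0, 0.03, 0, -30, 0, 80],
    [0, 0, 0.04, 0, -45, 0, 80],
    [0, 0, 0.04, 0, -50, 0, 80],
    [0, 0, 0.04, 0, -55, 0, 80],
    [0, 0, 0.04, 0, -55, 0, 80],
    [0, 0, 0.04, 0, -55, 0, 80],
    [0, 0, 0.04, 0, -55, 0, 80],
    [0, 0, 0.04, 0, -55, 0, 80],
    [0, 0, 0.04, 0, -55, 0, 80],
    [0, 0, 0.04, -1, -50, 0, 80],
    [0, 0, 0.04, -1, -35, 0, 80],
    [0, 0, 0.02, 0, -20, 0, 80]
  ]
}}

```text
time: 10.72
tool_pos: [0.5041, -0.2881, 0.2835]
ee_rot: [-3.137, -0.004, 1.687]
wrist_force: [0.7, 0.4, -0.2]
width: 0.0797
```

Run:
```python
from bench import *
from h import *
o=get_obs();print(o["tool_pos"],o["ee_rot"],o["wrist_force"],o["width"])
c=get_calibration("top")
T=snapshot("top"); cv2.imwrite("pics/top2.png",T[:,:,::-1]); 
ims=[cv2.resize(i,None,fx=4,fy=4,interpolation=2) for i in (T[140:260,170:270,::-1],T[150:270,270:350,::-1])]
cv2.imwrite("pics/g4.png",cv2.hconcat(ims))
# empty rest, buffer fits
im=T[:,:,::-1].astype(int)
bt=(270,170,338,252);l,t,r,b=bt;q=im[t:b,l:r];m=((q[:,:,0]>q[:,:,2]-12)|(q.max(2)<45)).astype(float)
P=np.vstack([box(.18,.11,0,.012),box(.164,.09,.034,.042)])
print("rest",fit(P,[(c,m,bt)],[.4757,.039,-.333]))
bt=(190,150,262,240);l,t,r,b=bt;q=im[t:b,l:r];m=(q.max(2)<45).astype(np.uint8)
n,lab,st,ce=cv2.connectedComponentsWithStats(m);print(st,ce+[l,t])
```

```text
[ 0.50408333 -0.28807514  0.28347531] [-3.13688833 -0.0040917   1.68655057] [ 0.66726929  0.3968424  -0.15434635] 0.07974194086812449
rest (array([ 0.47598014,  0.03912063, -0.33607449]), np.float64(0.0527247688373008))
[[   0    0   72   90 5861]
 [  71    9    1    1    1]
 [  21   26   27   47  543]
 [  32   37    1    1    1]
 [  69   51    3   39   74]] [[225.21122675 193.49189558]
 [261.         159.        ]
 [223.81031308 201.42725599]
 [222.         187.        ]
 [260.33783784 224.09459459]]
```

View pics/g4.png

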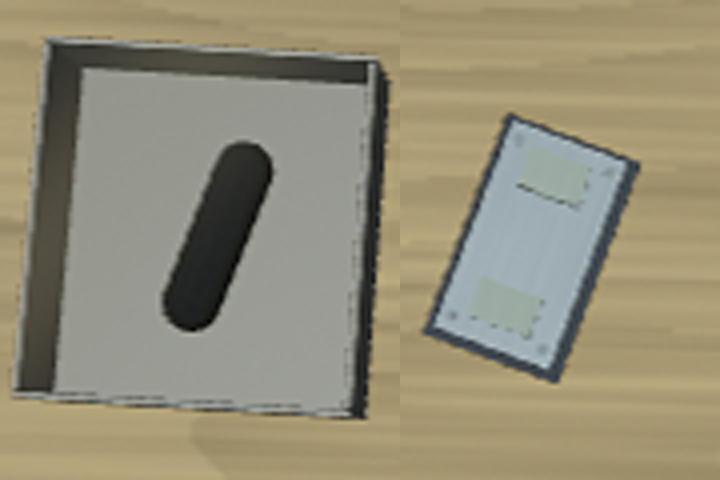

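The top crop shows the buffer lying in mid-floor in the crate, about (224,201), and the rest empty. The rest fit is unchanged. Descending on the roller.

Request:
{"api": "jog_arm", "payload": {
  "moves": [
    [0, 0, 0, 0, 0, -25, 80],
    [0, 0, 0, 0, 0, -40, 80],
    [0, 0, 0, 0, 0, -40, 80],
    [0, 0, 0, 0, 0, -35, 80],
    [0, 0, 0, 0, 0, -15, 80],
    [0, 0, 0, 0, 0, -9, 80],
    [0, 0, 0, 0, 0, 0, 80],
    [0, 0, 0, 0, 0, 0, 80]
  ]
}}

```text
time: 11.78
tool_pos: [0.5059, -0.287, 0.1248]
ee_rot: [3.139, 0.002, 1.688]
wrist_force: [-0.1, -0.3, 0.4]
width: 0.0798
```

Run:
```python
from bench import *
import cv2
o=get_obs();print(o["tool_pos"],o["ee_rot"],o["wrist_force"],o["width"])
ims=[cv2.resize(snapshot(n)[a:b,c:d,::-1],None,fx=3.5,fy=3.5,interpolation=2) for n,a,b,c,d in(("top",150,270,370,460),("side",200,320,290,410))]
cv2.imwrite("pics/g5.png",cv2.hconcat(ims))
```

```text
[ 0.50594976 -0.28696584  0.12475783] [3.13944494e+00 1.76655732e-03 1.68800834e+00] [-0.05224216 -0.30538903  0.35108375] 0.07977854245401465
```

View pics/g5.png

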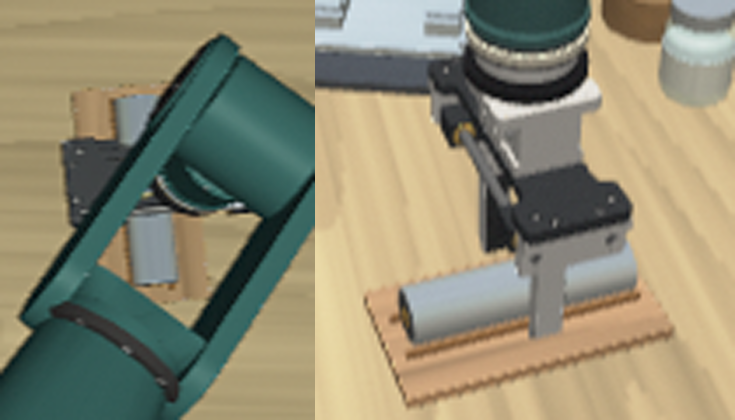

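Request:
{"api": "jog_arm", "payload": {
  "moves": [
    [0, 0, 0, 0, 0, -6, 80],
    [0, 0, 0, 0, 0, -4, 80],
    [0, 0, 0, 0, 0, 0, 56],
    [0, 0, 0, 0, 0, 0, 46],
    [0, 0, 0, 0, 0, 0, 42],
    [0, 0, 0, 0, 0, 0, 25],
    [0, 0, 0, 0, 0, 0, 20],
    [0, 0, 0, 0, 0, 0, 20],
    [0, 0, 0, 0, 0, 0, 20],
    [0, 0, 0, 0, 0, 0, 20]
  ]
}}

```text
time: 13.12
tool_pos: [0.5054, -0.2868, 0.1135]
ee_rot: [3.141, 0.001, 1.688]
wrist_force: [0.4, -1.6, 1.0]
width: 0.0393
```

Request:
{"api": "jog_arm", "payload": {
  "moves": [
    [0, 0, 0, 0, 0, 8, 20],
    [0, 0, 0, 0, 0, 15, 20],
    [0, 0, 0, 0, 0, 25, 20],
    [0, 0, 0, 0, 0, 35, 20],
    [0, 0, 0, 0, 0, 35, 20],
    [0, 0, 0, 0, 0, 12, 20],
    [0, 0, 0, 0, 0, 0, 20],
    [0, 0, 0, 0, 0, 0, 20]
  ]
}}

```text
time: 14.12
tool_pos: [0.5046, -0.286, 0.2411]
ee_rot: [-3.139, -0.003, 1.688]
wrist_force: [0.3, -0.0, -3.4]
width: 0.0395
```

Run:
```python
from bench import *
import cv2
o=get_obs();print(o["tool_pos"],o["ee_rot"],o["wrist_force"],o["wrist_torque"],o["width"])
from h import *
ims=[]
yaw=o["ee_rot"][2]-np.pi/2
for n,a,b,c,d in(("top",150,270,370,460),("side",170,290,290,410)):
    im=snapshot(n)[:,:,::-1].copy();im0=im[a:b,c:d].copy()
    k=get_calibration(n); p=proj(k,place(cyl(.16,.02,o["tool_pos"][2]-.0835),o["tool_pos"][0],o["tool_pos"][1],yaw))
    big=cv2.resize(im0,None,fx=3.5,fy=3.5,interpolation=2)
    h=((cv2.convexHull(p.astype(np.float32))-[c,d*0+a]+.5)*3.5).astype(np.int32)
    cv2.polylines(big,[h],True,(0,0,255),1); ims.append(big)
cv2.imwrite("pics/g6.png",cv2.hconcat(ims))
```

```text
[ 0.50456873 -0.28601606  0.24106312] [-3.13877456e+00 -2.70013998e-03  1.68802461e+00] [ 0.29177102 -0.03059421 -3.36429064] [ 0.07548046  0.01336045 -0.0434308 ] 0.03952731454721678
```

View pics/g6.png

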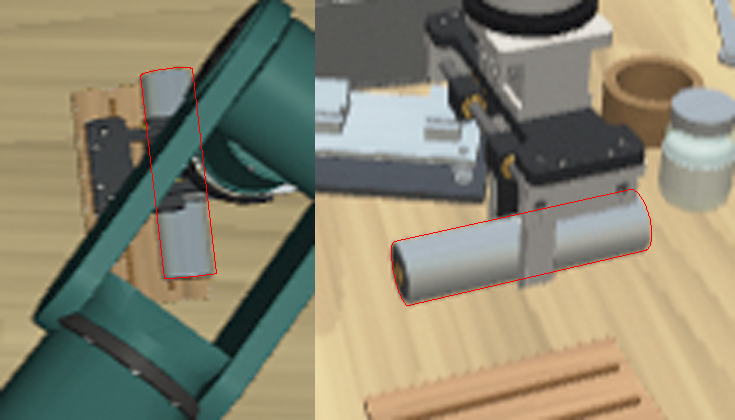

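The predicted outline (red) matches the held roller in both views, so it is level and centred in the grip. Moving over the rest.

Request:
{"api": "jog_arm", "payload": {
  "moves": [
    [0, 0, -0.03, -2, 15, 0, 20],
    [0, 0, -0.04, -3, 30, 0, 20],
    [0, 0, -0.05, -3, 35, 0, 20],
    [0, 0, -0.05, -3, 35, 0, 20],
    [0, 0, -0.05, -3, 35, 0, 20],
    [0, 0, -0.05, -3, 35, 0, 20],
    [0, 0, -0.05, -3, 35, 0, 20],
    [0, 0, -0.05, -3, 35, 0, 20],
    [0, 0, -0.04, -3, 35, 0, 20],
    [0, 0, -0.03, -2, 25, 0, 20],
    [0, 0, -0.01, -1, 10.5, 0, 20],
    [0, 0, 0, 0, 0, 0, 20]
  ]
}}

```text
time: 15.72
tool_pos: [0.476, 0.0391, 0.2426]
ee_rot: [-3.141, 0.001, 1.239]
wrist_force: [0.3, -0.9, -3.8]
width: 0.0394
```

Request:
{"api": "jog_arm", "payload": {
  "moves": [
    [0, 0, 0, 0, 0, 0, 20],
    [0, 0, 0, 0, 0, 0, 20]
  ]
}}

```text
time: 15.98
tool_pos: [0.4764, 0.0381, 0.2431]
ee_rot: [3.142, 0.0, 1.237]
wrist_force: [0.3, -0.7, -3.2]
width: 0.0391
```

Request:
{"api": "jog_arm", "payload": {
  "moves": [
    [0, 0, 0, 0, 0, -20, 20],
    [0, 0, 0, 0, 0, -25, 20],
    [0, 0, 0, 0, 0, -15, 20],
    [0, 0, 0, 0, 0, -8, 20],
    [0, 0, 0, 0, 0, -4, 20],
    [0, 0, 0, 0, 0, 0, 20]
  ]
}}

```text
time: 16.73
tool_pos: [0.4765, 0.0389, 0.1716]
ee_rot: [3.141, -0.0, 1.238]
wrist_force: [-0.3, 0.8, -3.8]
width: 0.0393
```

Run:
```python
from bench import *
import cv2
from h import *
o=get_obs();print(o["tool_pos"],o["ee_rot"],o["wrist_force"],o["wrist_torque"],o["width"])
ims=[]
yaw=o["ee_rot"][2]-np.pi/2
for n,a,b,c,d in(("top",160,260,260,350),("side",150,250,260,360)):
    im=snapshot(n)[:,:,::-1].copy();im0=im[a:b,c:d].copy()
    k=get_calibration(n); p=proj(k,place(cyl(.16,.02,o["tool_pos"][2]-.0835),o["tool_pos"][0],o["tool_pos"][1],yaw))
    big=cv2.resize(im0,None,fx=4,fy=4,interpolation=2)
    h=((cv2.convexHull(p.astype(np.float32))-[c,a]+.5)*4).astype(np.int32)
    cv2.polylines(big,[h],True,(0,0,255),1); ims.append(big)
cv2.imwrite("pics/g7.png",cv2.hconcat(ims))
```

```text
[0.47649729 0.03894417 0.17158054] [ 3.14094922e+00 -2.77545192e-04  1.23796591e+00] [-0.27519088  0.77081882 -3.84921299] [ 0.00169457 -0.00515083  0.0161782 ] 0.039330211257064526
```

View pics/g7.png

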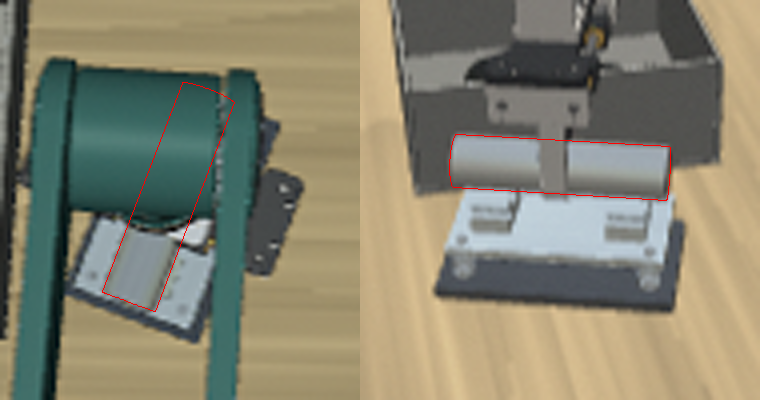

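The roller is lined up over both saddles. Lowering in small steps and watching the force.

Request:
{"api": "jog_arm", "payload": {
  "moves": [
    [0, 0, 0, 0, 0, -2, 20],
    [0, 0, 0, 0, 0, -2, 20],
    [0, 0, 0, 0, 0, -1.5, 20],
    [0, 0, 0, 0, 0, 0, 20],
    [0, 0, 0, 0, 0, 0, 20]
  ]
}}

```text
time: 17.45
tool_pos: [0.4762, 0.039, 0.1657]
ee_rot: [3.142, -0.0, 1.238]
wrist_force: [-0.5, 0.1, -3.5]
width: 0.0392
```

Request:
{"api": "jog_arm", "payload": {
  "moves": [
    [0, 0, 0, 0, 0, -1, 20],
    [0, 0, 0, 0, 0, 0, 20],
    [0, 0, 0, 0, 0, 0, 20]
  ]
}}

```text
time: 17.82
tool_pos: [0.4762, 0.039, 0.1647]
ee_rot: [-3.142, -0.0, 1.238]
wrist_force: [0.3, -0.4, -3.3]
width: 0.039
```

Request:
{"api": "jog_arm", "payload": {
  "moves": [
    [0, 0, 0, 0, 0, -1, 20],
    [0, 0, 0, 0, 0, 0, 20],
    [0, 0, 0, 0, 0, 0, 20]
  ]
}}

```text
time: 18.2
tool_pos: [0.4763, 0.0387, 0.1643]
ee_rot: [3.141, 0.0, 1.238]
wrist_force: [-2.2, -1.5, 2.0]
width: 0.0393
```

Request:
{"api": "jog_arm", "payload": {
  "moves": [
    [0, 0, 0, 0, 0, -1, 20],
    [0, 0, 0, 0, 0, -1, 20],
    [0, 0, 0, 0, 0, 0, 20],
    [0, 0, 0, 0, 0, 0, 20]
  ]
}}

```text
time: 18.7
tool_pos: [0.4763, 0.0388, 0.162]
ee_rot: [3.141, 0.0, 1.238]
wrist_force: [-3.8, -3.2, 4.1]
width: 0.0394
```

Run:
```python
from bench import *
import numpy as np
F=[];Q=[];W=[]
for i in range(5):
    o=get_obs();F.append(o["wrist_force"]);Q.append(o["tool_pos"]);W.append(o["wrist_torque"]);snapshot("side")
F=np.mean(F,0);n=np.array([.327,.945,0]);g=np.array([.945,-.327,0])
print(np.mean(Q,0).round(4),F.round(2),"n",F@n,"g",F@g,np.mean(W,0).round(3))
```

```text
[0.4763 0.0388 0.162 ] [-3.58 -2.94  4.7 ] n -3.9468972377084066 g -2.426531577097613 [-0.46   0.592  0.034]
```

The push goes mostly on the +y side: sideways force is about -4 N along the groove normal. Shifting towards -normal by about 0.7 mm.

Request:
{"api": "jog_arm", "payload": {
  "moves": [
    [0, 0, 0, -0.2, -0.7, 0, 20],
    [0, 0, 0, 0, 0, -1, 20],
    [0, 0, 0, 0, 0, -1, 20],
    [0, 0, 0, 0, 0, 0, 20],
    [0, 0, 0, 0, 0, 0, 20]
  ]
}}

```text
time: 19.58
tool_pos: [0.4763, 0.0384, 0.1603]
ee_rot: [3.141, -0.001, 1.238]
wrist_force: [-3.5, -1.1, 6.8]
width: 0.0394
```

```bash
cat > fm.py <<'E'
from bench import *
import numpy as np
F=[];Q=[];W=[]
for i in range(4):
    o=get_obs();F.append(o["wrist_force"]);Q.append(o["tool_pos"]);W.append(o["wrist_torque"]);snapshot("side")
F=np.mean(F,0);n=np.array([.327,.945,0]);g=np.array([.945,-.327,0])
print(o["time"],np.mean(Q,0).round(4),F.round(2),"n",F@n,"g",F@g,np.mean(W,0).round(3),o["ee_rot"].round(4),o["width"])
E
python3 fm.py
```

```text
19.725 [0.4763 0.0384 0.1603] [-3.51 -2.04  6.88] n -3.078487107052452 g -2.6532363476112404 [-0.28   0.576  0.005] [ 3.1407e+00 -6.0000e-04  1.2381e+00] 0.039067486879037855
```

Request:
{"api": "jog_arm", "payload": {
  "moves": [
    [0, 0, 0, -0.7, -0.6, 0, 20],
    [0, 0, 0, 0, 0, -1, 20],
    [0, 0, 0, 0, 0, -1, 20],
    [0, 0, 0, 0, 0, -1, 20],
    [0, 0, 0, 0, 0, 0, 20],
    [0, 0, 0, 0, 0, 0, 20]
  ]
}}

```text
time: 20.52
tool_pos: [0.4761, 0.038, 0.1581]
ee_rot: [3.139, -0.002, 1.238]
wrist_force: [-3.2, -0.8, 8.8]
width: 0.0392
```

```bash
python3 fm.py
```

```text
20.675 [0.4761 0.038  0.1581] [-3.39 -1.71  9.05] n -2.72624441621767 g -2.6412707576848304 [-0.124  0.624  0.053] [ 3.1392e+00 -1.7000e-03  1.2381e+00] 0.03946193806376603
```

Request:
{"api": "jog_arm", "payload": {
  "moves": [
    [0, 0, 0, -0.5, -0.5, 0, 20],
    [0, 0, 0, 0, 0, -1, 20],
    [0, 0, 0, 0, 0, -1, 20],
    [0, 0, 0, 0, 0, -1, 20],
    [0, 0, 0, 0, 0, -1, 20],
    [0, 0, 0, 0, 0, -0.5, 20],
    [0, 0, 0, 0, 0, 0, 20],
    [0, 0, 0, 0, 0, 0, 20]
  ]
}}

```text
time: 21.72
tool_pos: [0.476, 0.0379, 0.1547]
ee_rot: [3.138, -0.003, 1.238]
wrist_force: [-4.6, -0.1, 12.4]
width: 0.0392
```

```bash
python3 fm.py;  python3 - <<'E'
from bench import *
import cv2
from h import *
o=get_obs()
ims=[]
yaw=o["ee_rot"][2]-np.pi/2
for n,a,b,c,d in(("top",160,260,260,350),("side",150,250,260,360)):
    im=snapshot(n)[:,:,::-1].copy();im0=im[a:b,c:d].copy()
    k=get_calibration(n); p=proj(k,place(cyl(.16,.02,o["tool_pos"][2]-.0835),o["tool_pos"][0],o["tool_pos"][1],yaw))
    big=cv2.resize(im0,None,fx=4,fy=4,interpolation=2)
    h=((cv2.convexHull(p.astype(np.float32))-[c,a]+.5)*4).astype(np.int32)
    cv2.polylines(big,[h],True,(0,0,255),1); ims.append(big)
cv2.imwrite("pics/g8.png",cv2.hconcat(ims))
E
```

```text
21.875 [0.476  0.0379 0.1547] [-4.56 -0.02 12.6 ] n -1.5103701460419254 g -4.307477479181218 [0.031 0.801 0.097] [ 3.1382e+00 -3.0000e-03  1.2384e+00] 0.039141537009266834
```

View pics/g8.png

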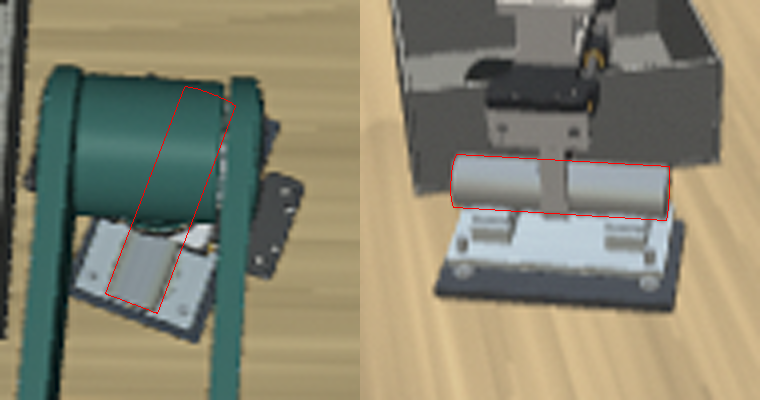

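Platform visibly sunk, the roller outline agrees, and both sides carry load (about 12 N and 10 N). One hold to check it stays still.

Request:
{"api": "jog_arm", "payload": {
  "moves": [
    [0, 0, 0, 0, 0, -0.3, 20],
    [0, 0, 0, 0, 0, 0, 20],
    [0, 0, 0, 0, 0, 0, 20],
    [0, 0, 0, 0, 0, 0, 20],
    [0, 0, 0, 0, 0, 0, 20],
    [0, 0, 0, 0, 0, 0, 20],
    [0, 0, 0, 0, 0, 0, 20]
  ]
}}

```text
time: 22.9
tool_pos: [0.476, 0.0379, 0.1545]
ee_rot: [3.138, -0.003, 1.238]
wrist_force: [-3.9, 0.4, 12.3]
width: 0.0395
```

```bash
python3 fm.py
python3 - <<'E'
from bench import *
import cv2
im=snapshot("top");cv2.imwrite("pics/topend.png",im[:,:,::-1])
for l in("jar","tape","buffer"): print(l,[(d['bbox'],d['conf']) for d in look_for(l,"top")][:3])
E
```

```text
23.05 [0.476  0.0379 0.1545] [-3.960e+00 -1.000e-02  1.319e+01] n -1.307806994768364 g -3.736963199687508 [0.047 0.809 0.069] [ 3.1381e+00 -3.0000e-03  1.2384e+00] 0.03890763545143219
jar [([328.9, 119.9, 345.6, 141.3], 0.76)]
tape [([285.5, 111.7, 312.5, 146.7], 0.76)]
buffer [([171.0, 279.0, 241.1, 309.5], 0.93), ([208.6, 177.8, 237.4, 222.4], 0.8)]
```

View pics/topend.png

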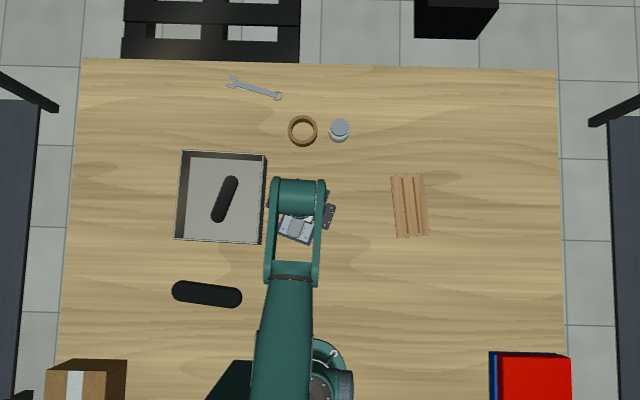

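The buffer is in the crate at (224,200), and the jar and tape are unmoved at (339,130) and (302,130). The roller is steady, so I'm handing in.

```bash
python3 -c "
from bench import *
print(close_job())"
```

```text
the job is handed in; nothing more can be done
None
```

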